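Unlatch the tool tote's gate and hold it wide

TASK

Open the blue tool tote so a colleague can reach in for the pliers: squeeze the red catch's two tabs in first, then the yellow catch's (they stay in), then take the gate by its orange post and swing it out past its detent until it is wide open, nearly to its stop. The gate springs back, so finish while still holding the post with the gate wide; leave the other things on the bench and in the tote where they are.

Things in the scene. Friction and masses are not known exactly. Their poses are not given: they have to be found in the camera images.
- tote: Blue open-topped tool tote, 240 wide, 200 deep, walls 106 mm high, fixed to the bench; place and yaw vary. Origin: centre of its underside. Its x axis points from the gate to its back, y to the hinge side (left, seen from the robot), z up. A dark header rail over the gate, top at 125 mm, carries the two catches.
- gate (a joint): Angle of the grey slotted gate in the tote's front (185 long, 8 thick, top edge 108 mm high), rad: 0 shut, grows as its free end swings out towards the robot (clockwise from above), stop at 1.45. A spring pulls it shut (1.4 N at the knob when shut, 3.2 N wide open). A detent hump from 0.37 to 1.03 rad takes about 6 N at the knob; let go beyond it, the gate falls back to about 0.9 rad.
- gate_hinge (a point): Point on the gate's fixed upright hinge axis, 122 mm above the bench, at the tote's left front corner: (-100, 100, 122) mm in the tote's frame. Four keepers on the gate's top edge stand behind the hooks of the catches: it cannot open until both catches are squeezed in.
- knob: Orange upright round post, the gate's handle, 18 mm thick, from 82 to 140 mm above the bench, rigid with the gate. Origin: on its axis at 122 mm, a good grip height. Gate shut: (-145, -40, 122) mm in the tote's frame, axes as the tote's, 45 mm in front of the gate's mid-plane and 140 mm along from the hinge. A dark bracket below 90 mm joins it to the gate.
- red_catch: Squeeze catch: two red upright tabs on a black plate on the header rail. Origin: centre of the plate's underside, midway between the tabs; axes as the tote's. One catch sits at (-80, 60, 125), the other at (-80, -60, 125) mm in the tote's frame; which is which varies. Pinched together along y, each tab slides up to 12 mm inwards against 3.5 N and stays in.
- red_left (a joint): Travel of the red catch's left (+y) tab, m: 0 out, 0.012 fully in. The tab is 22 mm (x) by 8 mm (y), from 6 to 43 mm above the catch's origin; its outer face is 26 mm from the origin along y when out, 14 mm when in. From 7 mm on its steel hook, at the front, is clear of the gate.
- red_right (a joint): Travel of the red catch's right (-y) tab, the mirror image of the left one, m: 0 out, 0.012 fully in.
- yellow_catch: Squeeze catch: two yellow upright tabs on a black plate on the header rail. Origin: centre of the plate's underside, midway between the tabs; axes as the tote's. One catch sits at (-80, 60, 125), the other at (-80, -60, 125) mm in the tote's frame; which is which varies. Pinched together along y, each tab slides up to 12 mm inwards against 3.5 N and stays in.
- yellow_left (a joint): Travel of the yellow catch's left (+y) tab, m: 0 out, 0.012 fully in. The tab is 22 mm (x) by 8 mm (y), from 6 to 43 mm above the catch's origin; its outer face is 26 mm from the origin along y when out, 14 mm when in. From 7 mm on its steel hook, at the front, is clear of the gate.
- yellow_right (a joint): Travel of the yellow catch's right (-y) tab, the mirror image of the left one, m: 0 out, 0.012 fully in.
- pliers: Loose blue-handled pliers, about 170 x 35 x 12 mm, lying in the tote. Origin: on its underside, near the pivot; its x axis points to the jaws.
- screwdriver: Loose screwdriver, 150 mm long, lying in the tote. Origin: on its underside, mid-length.
- tape: Loose green roll of tape, 90 mm across, 25 mm high, flat on the bench in front of the tote, on the side away from the hinge. Origin: centre of its underside.
- carton: Loose brown cardboard carton 110 x 75 x 50 mm on the bench just right of the tote. Origin: centre of its underside.
- oil: Loose white bottle with a red cap, 56 mm across, 150 mm high, on the right of the bench. Origin: centre of its underside.
- wrench: Loose steel wrench, 190 mm long, flat on the left of the bench. Origin: on its underside, mid-length.

How it is judged:
On the way, in this order (a step that is already met when the one before it is completed fails the run):
1. both red tabs squeezed in (value of joint each of red_left, red_right above 0.008 m and value of joint gate below 0.1 rad), for 0.2 s.
2. then both yellow tabs squeezed in (value of joint each of yellow_left, yellow_right above 0.008 m and value of joint gate below 0.1 rad), for 0.2 s.
3. gate swung past its detent by the orange post (value of joint gate above 1.08 rad and contact force between the fingers and knob above 1 N), for 0.2 s.
At the end, for the whole second after the job is handed in: The gate stands still, open more than 1.22 rad (70 degrees; its stop is at 83), the fingers hold its orange post (grasp point within 40 mm of it, contact over 1 N), and all four catch tabs are still in by more than 7 mm (value of joint gate above 1.22 rad and velocity of joint gate between -0.1 and 0.1 rad/s and contact force between the fingers and knob above 1 N and distance between the grasp point and knob below 0.04 m and value of joint each of red_left, red_right, yellow_left, yellow_right above 0.007 m); the arm keeps its last pose, push and grip.
It fails at once if a yellow tab was pushed in before both red ones (value of joint any of yellow_left, yellow_right above 0.006 m and value of joint any of red_left, red_right below 0.006 m).
It fails at once if a bystander on the bench or in the tote was moved more than 30 mm (distance of any of pliers, screwdriver, tape, carton, oil, wrench from where it was at the start of the episode above 0.03 m).
It also fails if it takes over 54 s, if anything falls off the work surface, if the arm or the gripper's body presses on something with over 40 N, if the wrist force passes 120 N, or if a joint passes its speed limit or range.

ROBOT

A 6-joint arm with a two-finger parallel gripper is mounted at the origin on the work surface. World frame = base frame: x ahead of the robot, y to its left, z up, the work surface at z = 0. Lengths are in m, angles in rad, forces in N, time in s.
With the tool pointing down it reaches from about 0.3 to 0.875 m from the base axis. Payload 6.4 kg.
Tool frame: the origin (TCP) lies at the very end of the fingers, on their centre line; the grasp point (between the pads) lies ctrl.grip_point_offset behind it (ctrl.grip_point_offset is the distance from the TCP to the grasp point, in m); z points along the fingers, x is the direction in which the jaws open and shut, and the axes are right-handed (so a half turn about z gives the same grasp; the last joint's range is limited). The gripper opens to 85 mm and grips with 20 to 120 N. Pads are 22 mm wide; open, the fingers measure 114 mm over their backs; the gripper's body (76 mm by 85 mm) begins 54 mm behind the grasp point. The pads swing forward as they close: fully open they stand 13 mm farther back than shut.
Start: joints at [-1.409, 0.181, 1.607, -0, 1.354, -0.206], TCP at [0.207, -0.537, 0.231] pointing down, gripper open.
Joint ranges: [-2.99, 2.99], [-0.89, 2.07], [0.3, 2.58], [-1.14, 4.28], [0, 2.63], [-3.12, 3.12]. Speed limits (rad/s): [2.57, 2.57, 3.01, 3.14, 3.14, 3.14].

INTERFACE

Orientations are given as a unit quaternion [w, x, y, z].
In Python, from bench import get_obs, viewer, workorder, ctrl gives the robot as it stands. The module is installed in compiled form; this text tells all that it offers.
- The arm moves only by the tool move_arm, never from a script. Its argument "increments" is a list of rows, each an object of numbers: "tx", "ty", "tz": the shift along the tool's x, y, z in m; "turn": the turn about the tool's z in degrees. A call has 1 to 20 rows; each row is the pose to reach, as a shift and turn from the pose commanded when the call began, along the tool's axes at that moment; what a row does not reach only later rows make up. A row lasts 1/12 s, in which the tool goes at most 41.7 mm and 7.16 degrees, less where a joint would pass 70% of its speed; a pose out of reach is approached as far as the arm can. A call with a gripper value outside its range is refused whole. "gripper" is the opening, from 0 (shut) to 1 (fully open), set as the call begins (left out, the last holds). The fingers move at their own pace and stop on an object; the grip force is fixed at half the most. Time passes only in rows, so rows that repeat a pose let the fingers close. It gives the time, the measured TCP pose, the force and the opening at its end, in the units of the state.
- get_obs(): the state, without advancing time (a new reading comes with each control period).
- viewer.camera(name): name is "scene" or "side" or "wrist"; returns (picture, depth): 400x640x3 uint8, red, green, blue; 400x640 float32, m along the optical axis (not along the pixel's ray), 0 where there is no reading.
- viewer.get_calibration(name): a dict with "intrinsics" (3x3 intrinsics, pixels), "origin" and "attitude" of the camera in the world. Camera axes: x right, y up, looking along -z (the intrinsics and any distortion apply to the point x, -y, -z); pixel columns grow to the right and rows downward; lengths in m; the calibration is good to about 2 mm. A picture is of the moment at which its call begins: read the wrist's pose just before it. get_calibration takes no time and is no camera call; for the wrist camera it gives the pose at the moment of the call.
- workorder.hand_in(): hands the job in, once; it reports no verdict.
The state is a dict: "time_s": time; "q": joint angles; "dq": joint speeds; "joint_efforts": joint torques, N m; "eef_pos": TCP position; "eef_rot": TCP orientation; "wrist_force": force on the tool from outside, world axes, zero at the start; "torque": the same for the moment, N m; "opening": opening from 0.0 (shut) to 1.0 (fully open).
Only numpy, scipy, OpenCV 4.12 (cv2) and the standard library are available. Lean on these libraries where they do the work, as an engineer would, in place of code of your own. Each camera call takes 0.05 s, during which the arm holds its last target.

## Working session

There is one attempt and no reset: what is moved stays moved. The work goes in short steps, Python scripts to look and compute and a tool call to move; the robot and the scene stay as the last step left them, time stands still between calls to the robot, and variables do not carry over. Pictures are saved under pics/ and viewed, and the job is handed in when it is done.

Besides the shell and the picture viewer there is one more tool, called after ">>>" by a JSON object that holds its "op" and its "data", one argument or row to a line. move_arm: Moves the arm, as the interface text tells. Its arguments: {"type":"object","properties":{"increments":{"type":"array"},"gripper":{"type":"number"}},"required":["increments"]}

```bash
mkdir -p pics; python3 - <<'E'
from bench import get_obs, viewer, ctrl
import cv2, numpy as np
print(get_obs()); print(ctrl.grip_point_offset)
for n in ["scene","side","wrist"]:
    c=viewer.get_calibration(n); print(n,c)
    p,d=viewer.camera(n); cv2.imwrite(f"pics/{n}0.png",p[:,:,::-1]); np.savez(f"pics/{n}0.npz",p=p,d=d,**c)
E
```

```text
{'time_s': 0.0, 'q': array([-1.40929755e+00,  1.81550294e-01,  1.60800939e+00, -1.02324111e-05,
        1.35378487e+00, -2.06293614e-01]), 'dq': array([ 0.00172368,  0.00049058, -0.00099987, -0.00041813,  0.00050428,
        0.00069268]), 'joint_efforts': array([-3.24166449e-04, -4.44866288e+01, -3.51341057e+01, -2.12496498e-04,
        9.10090195e-03,  1.46116088e-05]), 'eef_pos': array([ 0.20667127, -0.53598492,  0.23037827]), 'eef_rot': array([-6.29656929e-04,  8.24486919e-01, -5.65880335e-01, -6.08976211e-04]), 'wrist_force': array([-0.22390016,  0.5322849 ,  0.64018034]), 'torque': array([-5.61638101e-03,  4.84106041e-02, -7.98530589e-05]), 'opening': 1.0006360590561214}
0.0187
scene {'intrinsics': array([[435.47317751,   0.        , 317.21789562],
       [  0.        , 435.47317751, 202.48643687],
       [  0.        ,   0.        ,   1.        ]]), 'origin': array([ 1.3119884 , -0.02714251,  1.16049204]), 'attitude': array([0.66955774, 0.19861792, 0.19654226, 0.68819655])}
side {'intrinsics': array([[402.68426591,   0.        , 326.93353297],
       [  0.        , 402.68426591, 198.38728272],
       [  0.        ,   0.        ,   1.        ]]), 'origin': array([ 0.53485723, -0.8134291 ,  0.99186754]), 'attitude': array([ 0.93492003,  0.35223153, -0.02172484, -0.03722251])}
wrist {'intrinsics': array([[304.24434564,   0.        , 322.7276684 ],
       [  0.        , 304.24434564, 198.21061298],
       [  0.        ,   0.        ,   1.        ]]), 'origin': array([ 0.27209504, -0.51065974,  0.37377978]), 'attitude': array([ 0.81621167, -0.11517451,  0.08034662, -0.56042642])}
```

View pics/scene0.png

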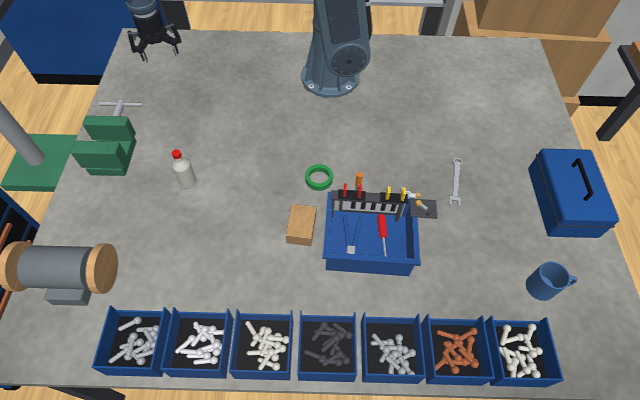

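View pics/side0.png

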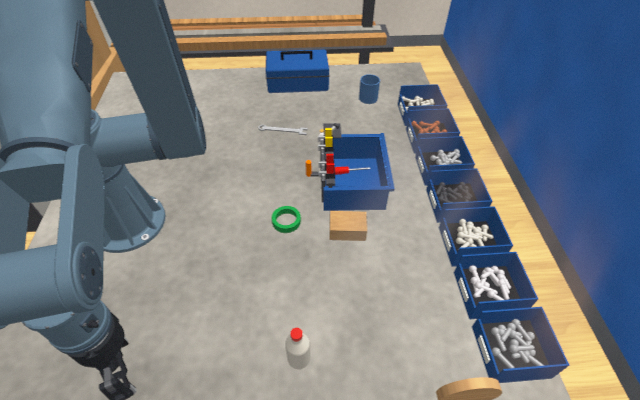

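View pics/wrist0.png

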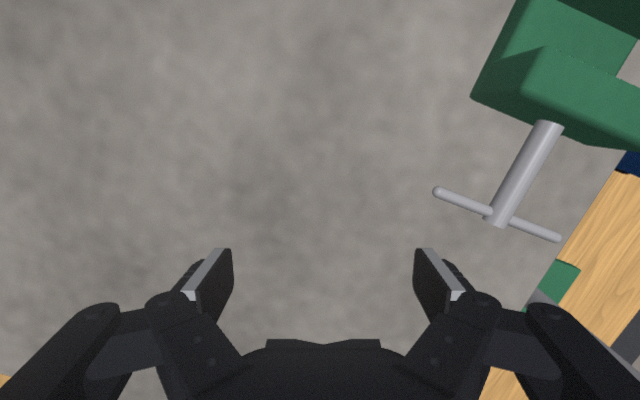

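The scene picture shows the red catch at (350,188), the yellow one at (397,193), the orange post at (360,180), and the tote's inside around (370,230). Next I'll get positions from colour masks plus depth.

```bash
cat > h.py <<'E'
import numpy as np, cv2
from scipy.spatial.transform import Rotation as R
def rot(q): return R.from_quat([q[1],q[2],q[3],q[0]]).as_matrix()
def cloud(K,o,q,d):
    v,u=np.mgrid[:d.shape[0],:d.shape[1]]
    x=(u-K[0,2])/K[0,0]*d; y=(v-K[1,2])/K[1,1]*d
    return np.stack([x,-y,-d],-1)@rot(q).T+o
def masks(p):
    h=cv2.cvtColor(p,cv2.COLOR_RGB2HSV); H,S,V=[h[...,i].astype(int) for i in range(3)]
    return dict(red=((H<5)|(H>174))&(S>170)&(V>80), yellow=(H>22)&(H<32)&(S>150)&(V>80),
      orange=(H>=8)&(H<=17)&(S>180)&(V>120), blue=(H>100)&(H<120)&(S>120))
E
python3 - <<'E'
from h import *
for n in ["scene","side"]:
    z=np.load(f"pics/{n}0.npz"); P=cloud(z['intrinsics'],z['origin'],z['attitude'],z['d']); m=masks(z['p'])
    for c in ['red','yellow','orange']:
        mm=(m[c]&(P[...,2]>0.1)&(P[...,2]<0.2)&(P[...,0]>.3)&(P[...,0]<.8)&(abs(P[...,1])<.3)).astype(np.uint8)
        k,l,s,ce=cv2.connectedComponentsWithStats(mm)
        for i in range(1,k):
            if s[i,4]<6: continue
            q=P[l==i]; t=q[q[:,2]>np.percentile(q[:,2],70)]
            print(n,c,s[i],q.mean(0).round(4),'top',t.mean(0).round(4),'zmax',q[:,2].max().round(4))
    b=m['blue']&(P[...,2]>0.09)&(P[...,2]<0.115)&(P[...,0]>.4)&(P[...,0]<.9)&(abs(P[...,1])<.25)
    q=P[b]; print(n,len(q)); r=cv2.minAreaRect((q[:,:2]*1000).astype(np.float32)); print(r,cv2.boxPoints(r))
E
python3 - <<'E'
import cv2
for n,(x,y,w,h) in dict(scene=(280,140,180,150),side=(260,110,150,140)).items():
    p=cv2.imread(f"pics/{n}0.png")[y:y+h,x:x+w]; cv2.imwrite(f"pics/{n}0c.png",cv2.resize(p,None,fx=4,fy=4,interpolation=cv2.INTER_CUBIC))
E
```

```text
scene red [343 183   4  14  30] [0.6317 0.0421 0.1594] top [0.6274 0.042  0.1712] zmax 0.1728
scene red [358 184   4  14  34] [0.6343 0.0839 0.1581] top [0.6316 0.0841 0.1711] zmax 0.1737
scene yellow [386 186   4  14  43] [0.6365 0.1619 0.1576] top [0.6318 0.163  0.1692] zmax 0.1721
scene yellow [401 187   5  14  50] [0.6386 0.2043 0.157 ] top [0.6347 0.2052 0.169 ] zmax 0.1718
scene orange [356 172   6  13  55] [0.5683 0.0855 0.1295] top [0.5645 0.0859 0.1434] zmax 0.1471
scene 1245
((716.2868041992188, 119.71896362304688), (257.6459655761719, 215.04098510742188), 86.97454071044922) [[602.11694    -3.2495728]
 [816.85815   -14.599365 ]
 [830.45667   242.6875   ]
 [615.71545   254.0373   ]]
side red [326 154   9  20 141] [0.6293 0.0562 0.1544] top [0.6277 0.0565 0.1679] zmax 0.1727
side yellow [325 128   8  19 137] [0.6362 0.1824 0.152 ] top [0.6347 0.1817 0.1674] zmax 0.1716
side orange [306 160   5  14  57] [0.5656 0.0802 0.1269] top [0.565  0.0842 0.1411] zmax 0.1428
side 943
((717.5706787109375, 116.01918029785156), (265.7756652832031, 210.98484802246094), 86.56951904296875) [[604.3156   -10.318146]
 [814.9224   -22.942932]
 [830.82574  242.3565  ]
 [620.21893  254.9813  ]]
```

View pics/scene0c.png

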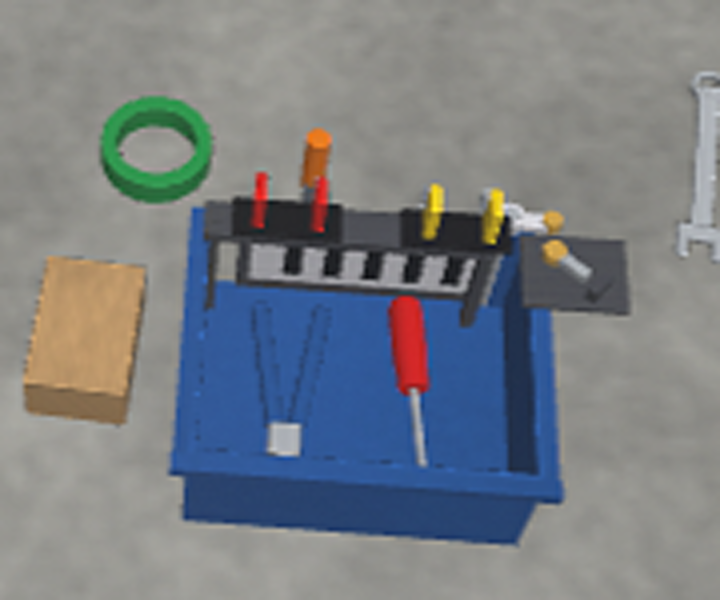

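View pics/side0c.png

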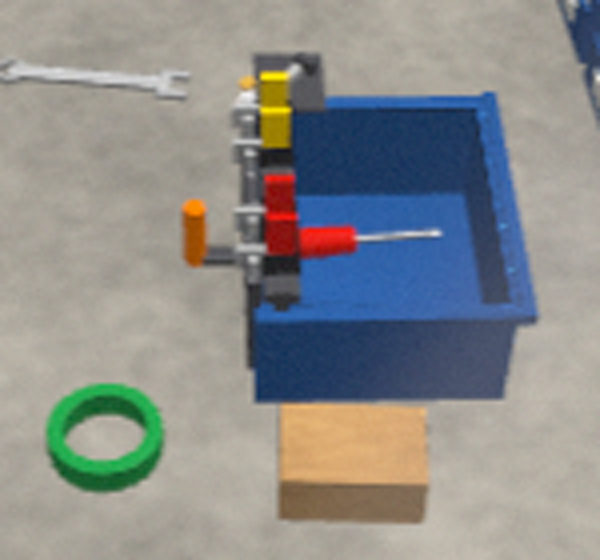

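```bash
python3 - <<'E'
from h import *
z=np.load("pics/scene0.npz"); P=cloud(z['intrinsics'],z['origin'],z['attitude'],z['d'])
s=(P[...,0]>.55)&(P[...,0]<.72)&(P[...,1]>.21)&(P[...,1]<.36)&(P[...,2]>.03)
q=P[s]; 
for y0 in np.arange(.21,.36,.01):
    t=q[(q[:,1]>=y0)&(q[:,1]<y0+.01)]
    if len(t): print(round(y0,3),len(t),t[:,2].max().round(3),t[t[:,2].argmax()].round(3))
E
```

```text
0.21 50 0.135 [0.64  0.219 0.135]
0.22 54 0.135 [0.631 0.22  0.135]
0.23 279 0.13 [0.62  0.234 0.13 ]
0.24 125 0.129 [0.619 0.248 0.129]
0.25 86 0.13 [0.616 0.254 0.13 ]
0.26 67 0.127 [0.664 0.269 0.127]
0.27 71 0.127 [0.664 0.275 0.127]
0.28 58 0.125 [0.669 0.28  0.125]
0.29 60 0.123 [0.664 0.292 0.123]
0.3 46 0.117 [0.663 0.302 0.117]
```

>>> {"op": "move_arm", "data": {
  "increments": [
    {"tx": -0.01, "ty": -0.017, "tz": -0.01, "turn": -3},
    {"tx": -0.03, "ty": -0.05, "tz": -0.02, "turn": -9},
    {"tx": -0.05, "ty": -0.083, "tz": -0.03, "turn": -16},
    {"tx": -0.07, "ty": -0.117, "tz": -0.04, "turn": -23},
    {"tx": -0.09, "ty": -0.15, "tz": -0.05, "turn": -30},
    {"tx": -0.11, "ty": -0.183, "tz": -0.05, "turn": -37},
    {"tx": -0.13, "ty": -0.217, "tz": -0.05, "turn": -44},
    {"tx": -0.15, "ty": -0.25, "tz": -0.05, "turn": -51},
    {"tx": -0.17, "ty": -0.283, "tz": -0.05, "turn": -58},
    {"tx": -0.19, "ty": -0.317, "tz": -0.05, "turn": -65},
    {"tx": -0.21, "ty": -0.35, "tz": -0.05, "turn": -72},
    {"tx": -0.23, "ty": -0.383, "tz": -0.05, "turn": -79},
    {"tx": -0.25, "ty": -0.417, "tz": -0.05, "turn": -86},
    {"tx": -0.27, "ty": -0.45, "tz": -0.05, "turn": -93},
    {"tx": -0.29, "ty": -0.483, "tz": -0.05, "turn": -100},
    {"tx": -0.31, "ty": -0.517, "tz": -0.05, "turn": -107},
    {"tx": -0.33, "ty": -0.55, "tz": -0.05, "turn": -114},
    {"tx": -0.35, "ty": -0.583, "tz": -0.05, "turn": -121},
    {"tx": -0.37, "ty": -0.617, "tz": -0.05, "turn": -128},
    {"tx": -0.39, "ty": -0.65, "tz": -0.05, "turn": -135}
  ],
  "gripper": 1
}}

```text
time_s: 1.82
eef_pos: [0.6738, 0.063, 0.2808]
eef_rot: [-0.0, 0.837, 0.548, -0.0]
wrist_force: [1.2, -1.0, -0.2]
opening: 1.0
```

>>> {"op": "move_arm", "data": {
  "increments": [
    {"tx": 0.02, "ty": 0.005, "turn": -7},
    {"tx": 0.04, "ty": 0.01, "turn": -14},
    {"tx": 0.057, "ty": 0.014, "turn": -20.6},
    {"tx": 0.057, "ty": 0.014, "turn": -20.6},
    {"tx": 0.057, "ty": 0.014, "turn": -20.6}
  ]
}}

```text
validation failed for argument at $.in...
```

```bash
cat > look.py <<'E'
from h import *
from bench import get_obs, viewer
import sys
def look(n,tag):
    o=get_obs(); c=viewer.get_calibration(n); p,d=viewer.camera(n)
    cv2.imwrite(f"pics/{n}{tag}.png",p[:,:,::-1]); np.savez(f"pics/{n}{tag}.npz",p=p,d=d,**c)
    return o,p,d,c,cloud(c['intrinsics'],c['origin'],c['attitude'],d)
E
python3 - <<'E'
from look import *
o,p,d,c,P=look("wrist",1); print(o['time_s'],o['q'].round(3),o['eef_pos'].round(4),R.from_quat(np.roll(o['eef_rot'],-1)).as_matrix().round(3),o['wrist_force'])
m=masks(p)
for k_ in ['red','yellow','orange']:
    mm=(m[k_]&(P[...,2]>0.1)&(P[...,2]<0.19)).astype(np.uint8)
    k,l,s,ce=cv2.connectedComponentsWithStats(mm)
    for i in range(1,k):
        if s[i,4]<15: continue
        q=P[l==i]; zt=0.140 if k_=='orange' else .168
        t=q[abs(q[:,2]-np.percentile(q[:,2],90))<.004]
        print(k_,s[i],'top',t.mean(0).round(4),len(t),t.min(0).round(4),t.max(0).round(4))
E
```

```text
1.8167 [-0.082  0.373  1.269 -0.     1.5   -1.241] [0.6738 0.063  0.2808] [[ 0.4    0.917 -0.001]
 [ 0.917 -0.4    0.   ]
 [-0.    -0.001 -1.   ]] [ 1.24205794 -1.04660653 -0.16032323]
red [317 123  16  27 248] top [0.6281 0.0843 0.1685] 238 [0.6176 0.0799 0.1655] [0.6387 0.0885 0.1704]
red [270 141  20  27 333] top [0.626  0.0426 0.1684] 240 [0.6155 0.0385 0.1654] [0.6368 0.0466 0.1701]
yellow [444  68  31  31 731] top [0.6346 0.2038 0.1683] 334 [0.624  0.2    0.1652] [0.646  0.2087 0.1707]
yellow [399  88  25  28 484] top [0.6321 0.162  0.1685] 287 [0.6217 0.1579 0.1655] [0.643  0.1664 0.1705]
orange [288  53  21  26 384] top [0.5642 0.0867 0.1406] 325 [0.5557 0.0788 0.1377] [0.5727 0.0949 0.143 ]
```

View pics/wrist1.png

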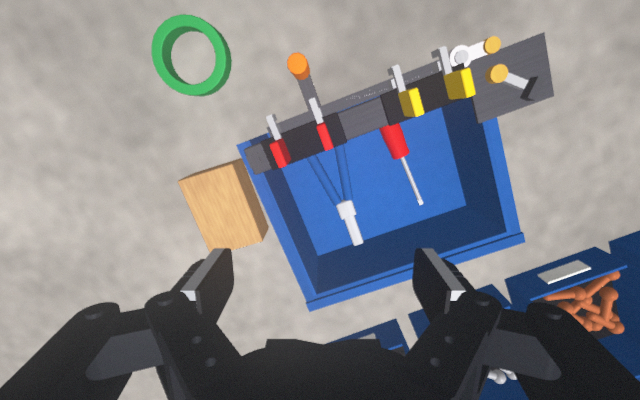

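The wrist view gives the red tabs at (325,136) and (279,153), yellow at (411,101) and (459,83), and the post top at (297,64). That puts the red catch at about (0.627, 0.063), the yellow at (0.633, 0.183), and the yaw at about -3°.

>>> {"op": "move_arm", "data": {
  "increments": [
    {"tx": -0.006, "ty": -0.014, "tz": 0.02, "turn": -5},
    {"tx": -0.012, "ty": -0.028, "tz": 0.04, "turn": -11},
    {"tx": -0.018, "ty": -0.043, "tz": 0.06, "turn": -17},
    {"tx": -0.018, "ty": -0.043, "tz": 0.07, "turn": -20.5},
    {"tx": -0.018, "ty": -0.043, "tz": 0.07, "turn": -20.5},
    {"tx": -0.018, "ty": -0.043, "tz": 0.07, "turn": -20.5}
  ],
  "gripper": 1
}}

```text
time_s: 2.37
eef_pos: [0.6262, 0.062, 0.2108]
eef_rot: [-0.0, 0.729, 0.685, -0.0]
wrist_force: [0.8, 0.2, 0.4]
opening: 1.0
```

```bash
cat > meas.py <<'E'
from look import *
def meas(tag):
    o,p,d,c,P=look("wrist",tag); M=R.from_quat(np.roll(o['eef_rot'],-1)).as_matrix()
    print('t',o['time_s'],'q',o['q'].round(3),'tcp',o['eef_pos'].round(4),'yaw',np.degrees(np.arctan2(M[1,0],M[0,0])).round(2),'f',o['wrist_force'].round(1),'op',round(o['opening'],3))
    m=masks(p)
    for k_ in ['red','yellow','orange']:
        mm=(m[k_]&(P[...,2]>0.1)&(P[...,2]<0.19)).astype(np.uint8)
        k,l,s,ce=cv2.connectedComponentsWithStats(mm)
        for i in range(1,k):
            if s[i,4]<15: continue
            q=P[l==i]
            t=q[abs(q[:,2]-np.percentile(q[:,2],90))<.004]
            w=t.mean(0); print(k_,s[i],'top',w.round(4),len(t),'tool rel',((w-o['eef_pos'])@M).round(4))
    return P
if __name__=="__main__": meas(sys.argv[1])
E
python3 meas.py 2
```

```text
t 2.3667 q [-0.09   0.318  1.482 -0.     1.343 -1.598] tcp [0.6262 0.062  0.2108] yaw 86.45 f [0.8 0.2 0.4] op 1.0
red [348 197  15  43 539] top [0.6274 0.084  0.1684] 375 tool rel [ 0.022  -0.0001  0.0424]
red [286 198  16  43 517] top [0.6252 0.0426 0.1684] 368 tool rel [-0.0195  0.0003  0.0424]
yellow [ 449  195   36   45 1145] top [0.6319 0.1616 0.1682] 455 tool rel [ 0.0997 -0.0004  0.0426]
yellow [ 503  194   48   45 1460] top [0.6341 0.2034 0.1681] 488 tool rel [ 0.1416 -0.0008  0.0427]
orange [340 109  25  25 483] top [0.5635 0.0862 0.1407] 482 tool rel [ 0.0203 -0.0639  0.0702]
```

View pics/wrist2.png

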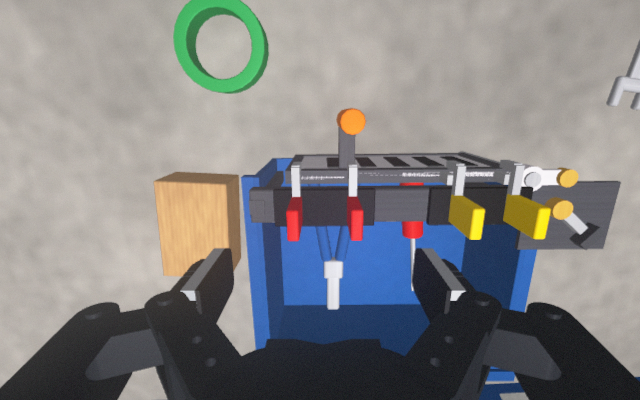

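>>> {"op": "move_arm", "data": {
  "increments": [
    {"tx": 0.001, "ty": 0.0, "tz": 0.02, "turn": -0.5},
    {"tx": 0.001, "ty": 0.0, "tz": 0.04, "turn": -0.5},
    {"tx": 0.001, "ty": 0.0, "tz": 0.055, "turn": -0.5},
    {"tx": 0.001, "ty": 0.0, "tz": 0.066, "turn": -0.5},
    {"tx": 0.001, "ty": 0.0, "tz": 0.068, "turn": -0.5},
    {"tx": 0.001, "ty": 0.0, "tz": 0.068, "turn": -0.5}
  ],
  "gripper": 1
}}

```text
time_s: 2.92
eef_pos: [0.6268, 0.0629, 0.1434]
eef_rot: [-0.0, 0.725, 0.688, -0.0]
wrist_force: [0.1, -0.3, 0.0]
opening: 0.998
```

```bash
python3 meas.py 3
```

```text
t 2.9167 q [-0.088  0.386  1.535  0.     1.22  -1.607] tcp [0.6268 0.0629 0.1434] yaw 87.02 f [ 0.1 -0.3  0. ] op 0.998
red [ 266  231   27   70 1447] top [0.625  0.0427 0.1683] 833 tool rel [-0.0203 -0.0008 -0.0249]
red [ 355  230   26   71 1383] top [0.627  0.0839 0.1683] 826 tool rel [ 0.021  -0.0009 -0.0249]
yellow [ 494  228   70   74 3149] top [0.6316 0.1613 0.168 ] 1072 tool rel [ 0.0985 -0.0004 -0.0246]
yellow [ 569  228   71   74 3309] top [0.6354 0.201  0.1659] 745 tool rel [ 0.1383  0.0013 -0.0225]
orange [ 346  107   38   37 1038] top [0.5635 0.0863 0.1406] 1038 tool rel [ 0.0201 -0.0645  0.0028]
```

View pics/wrist3.png

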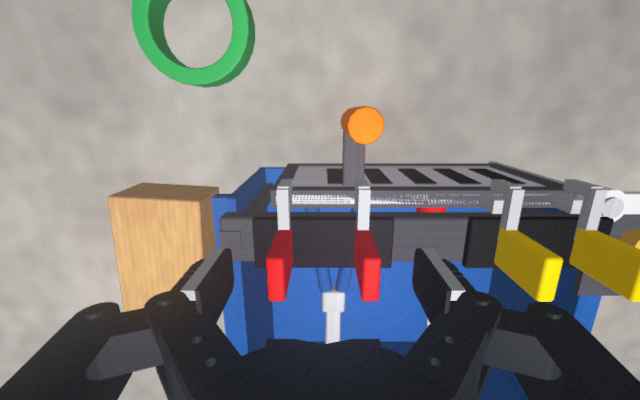

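The fingers straddle both red tabs, which are at (280,265) and (367,265). Now I'll squeeze.

>>> {"op": "move_arm", "data": {
  "increments": [
    {"tx": 0.0, "ty": 0.0, "tz": 0.0, "turn": 0},
    {"tx": 0.0, "ty": 0.0, "tz": 0.0, "turn": 0},
    {"tx": 0.0, "ty": 0.0, "tz": 0.0, "turn": 0},
    {"tx": 0.0, "ty": 0.0, "tz": 0.0, "turn": 0},
    {"tx": 0.0, "ty": 0.0, "tz": 0.0, "turn": 0},
    {"tx": 0.0, "ty": 0.0, "tz": 0.0, "turn": 0},
    {"tx": 0.0, "ty": 0.0, "tz": 0.0, "turn": 0},
    {"tx": 0.0, "ty": 0.0, "tz": 0.0, "turn": 0},
    {"tx": 0.0, "ty": 0.0, "tz": 0.0, "turn": 0},
    {"tx": 0.0, "ty": 0.0, "tz": 0.0, "turn": 0},
    {"tx": 0.0, "ty": 0.0, "tz": 0.0, "turn": 0},
    {"tx": 0.0, "ty": 0.0, "tz": 0.0, "turn": 0}
  ],
  "gripper": 0.25
}}

```text
time_s: 3.97
eef_pos: [0.6276, 0.0629, 0.1461]
eef_rot: [0.001, 0.725, 0.689, 0.001]
wrist_force: [-3.6, -0.6, 11.3]
opening: 0.282
```

```bash
python3 meas.py 4
```

```text
t 3.9667 q [-0.088  0.383  1.534 -0.     1.222 -1.607] tcp [0.6276 0.0629 0.1461] yaw 87.07 f [-3.6 -0.6 11.3] op 0.282
red [295 228  18  68 984] top [0.6255 0.0543 0.1684] 642 tool rel [-0.0087 -0.0015 -0.0223]
red [334 228  17  68 961] top [0.6263 0.0721 0.1686] 650 tool rel [ 0.0091 -0.0016 -0.0225]
yellow [ 566  225   74   72 3419] top [0.635  0.2016 0.1671] 824 tool rel [ 0.1389  0.0004 -0.021 ]
yellow [ 492  226   67   71 2998] top [0.6315 0.1613 0.1679] 1021 tool rel [ 0.0984 -0.001  -0.0219]
orange [347 105  36  37 994] top [0.5634 0.0863 0.1406] 994 tool rel [ 0.02   -0.0653  0.0053]
```

View pics/wrist4.png

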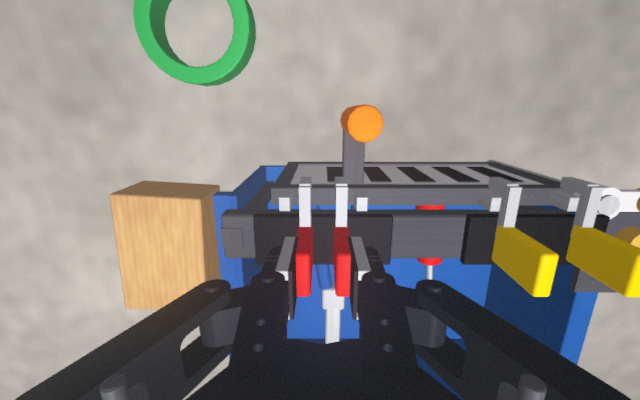

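Both red tabs are in: their spacing went from 41 to 18 mm. The finger tips touched the plate lightly (11 N). I'll hold briefly, then open, lift and move to yellow.

>>> {"op": "move_arm", "data": {
  "increments": [
    {"tx": 0.0, "ty": 0.0, "tz": -0.002, "turn": 0},
    {"tx": 0.0, "ty": 0.0, "tz": -0.002, "turn": 0},
    {"tx": 0.0, "ty": 0.0, "tz": -0.002, "turn": 0}
  ],
  "gripper": 0.25
}}

```text
time_s: 4.27
eef_pos: [0.6275, 0.0629, 0.1462]
eef_rot: [0.001, 0.725, 0.689, 0.001]
wrist_force: [1.4, -0.5, 3.4]
opening: 0.278
```

>>> {"op": "move_arm", "data": {
  "increments": [
    {"tx": 0.0, "ty": 0.0, "tz": 0.0, "turn": 0},
    {"tx": 0.0, "ty": 0.0, "tz": 0.0, "turn": 0},
    {"tx": 0.0, "ty": 0.0, "tz": 0.0, "turn": 0},
    {"tx": 0.0, "ty": 0.0, "tz": 0.0, "turn": 0},
    {"tx": 0.0, "ty": 0.0, "tz": -0.001, "turn": 0},
    {"tx": 0.0, "ty": 0.0, "tz": -0.02, "turn": 0},
    {"tx": 0.0, "ty": 0.0, "tz": -0.045, "turn": 0},
    {"tx": 0.0, "ty": 0.0, "tz": -0.065, "turn": 0},
    {"tx": 0.02, "ty": 0.0, "tz": -0.07, "turn": 0},
    {"tx": 0.05, "ty": 0.0, "tz": -0.07, "turn": 0},
    {"tx": 0.08, "ty": 0.0, "tz": -0.07, "turn": 0},
    {"tx": 0.105, "ty": 0.0, "tz": -0.07, "turn": 0},
    {"tx": 0.12, "ty": 0.0, "tz": -0.07, "turn": 0},
    {"tx": 0.12, "ty": 0.0, "tz": -0.07, "turn": 0},
    {"tx": 0.12, "ty": 0.0, "tz": -0.07, "turn": 0}
  ],
  "gripper": 1
}}

```text
time_s: 5.52
eef_pos: [0.6324, 0.1833, 0.2151]
eef_rot: [0.0, 0.724, 0.689, -0.0]
wrist_force: [0.4, -0.1, 0.6]
opening: 1.0
```

```bash
python3 meas.py 5
```

```text
t 5.5167 q [ 1.020e-01  3.760e-01  1.396e+00 -1.000e-03  1.369e+00 -1.419e+00] tcp [0.6324 0.1833 0.2151] yaw 87.17 f [ 0.4 -0.1  0.6] op 1.0
red [ 120  195   67   43 2090] top [0.6267 0.0643 0.1681] 856 tool rel [-0.1191  0.0002  0.0471]
yellow [286 195  15  43 536] top [0.6315 0.1629 0.1685] 355 tool rel [-0.0204  0.0001  0.0466]
yellow [346 196  16  42 516] top [0.6337 0.2045 0.1685] 361 tool rel [0.0213 0.0002 0.0466]
orange [168 109  44  25 608] top [0.5636 0.0875 0.1405] 477 tool rel [-0.099  -0.064   0.0747]
```

View pics/wrist5.png

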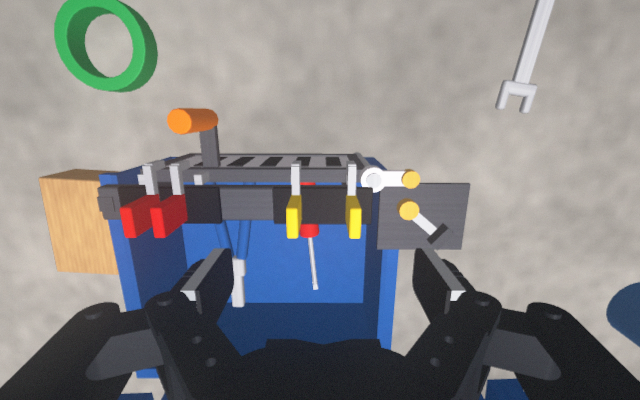

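The red tabs have stayed in, at (150,215). The gripper is centred over the yellow tabs at (294,217) and (353,216). I'll descend slightly higher than last time and squeeze.

>>> {"op": "move_arm", "data": {
  "increments": [
    {"tx": 0.0005, "ty": 0.0, "tz": 0.02, "turn": 0},
    {"tx": 0.0005, "ty": 0.0, "tz": 0.04, "turn": 0},
    {"tx": 0.0005, "ty": 0.0, "tz": 0.055, "turn": 0},
    {"tx": 0.0005, "ty": 0.0, "tz": 0.065, "turn": 0},
    {"tx": 0.0005, "ty": 0.0, "tz": 0.067, "turn": 0},
    {"tx": 0.0005, "ty": 0.0, "tz": 0.067, "turn": 0}
  ],
  "gripper": 1
}}

```text
time_s: 6.07
eef_pos: [0.6324, 0.1824, 0.1477]
eef_rot: [-0.0, 0.725, 0.688, -0.001]
wrist_force: [0.5, -0.8, -0.2]
opening: 1.002
```

>>> {"op": "move_arm", "data": {
  "increments": [
    {"tx": 0.0, "ty": 0.0, "tz": 0.0, "turn": 0},
    {"tx": 0.0, "ty": 0.0, "tz": 0.0, "turn": 0},
    {"tx": 0.0, "ty": 0.0, "tz": 0.0, "turn": 0},
    {"tx": 0.0, "ty": 0.0, "tz": 0.0, "turn": 0},
    {"tx": 0.0, "ty": 0.0, "tz": 0.0, "turn": 0},
    {"tx": 0.0, "ty": 0.0, "tz": 0.0, "turn": 0},
    {"tx": 0.0, "ty": 0.0, "tz": 0.0, "turn": 0},
    {"tx": 0.0, "ty": 0.0, "tz": 0.0, "turn": 0},
    {"tx": 0.0, "ty": 0.0, "tz": 0.0, "turn": 0},
    {"tx": 0.0, "ty": 0.0, "tz": 0.0, "turn": 0},
    {"tx": 0.0, "ty": 0.0, "tz": 0.0, "turn": 0},
    {"tx": 0.0, "ty": 0.0, "tz": 0.0, "turn": 0},
    {"tx": 0.0, "ty": 0.0, "tz": 0.0, "turn": 0},
    {"tx": 0.0, "ty": 0.0, "tz": 0.0, "turn": 0},
    {"tx": 0.0, "ty": 0.0, "tz": 0.0, "turn": 0}
  ],
  "gripper": 0.25
}}

```text
time_s: 7.32
eef_pos: [0.6338, 0.1828, 0.1516]
eef_rot: [0.002, 0.725, 0.689, 0.001]
wrist_force: [-5.3, -2.6, 13.3]
opening: 0.273
```

```bash
python3 meas.py 6
```

```text
t 7.3167 q [ 1.020e-01  4.360e-01  1.448e+00 -1.000e-03  1.254e+00 -1.417e+00] tcp [0.6338 0.1828 0.1516] yaw 87.08 f [-5.3 -2.6 13.3] op 0.273
red [  31  222  111   68 5265] top [0.6263 0.0646 0.1678] 1935 tool rel [-0.1185 -0.0014 -0.0161]
yellow [297 222  16  68 936] top [0.6319 0.1744 0.1684] 572 tool rel [-0.0086 -0.0014 -0.0168]
yellow [333 223  16  67 942] top [0.6328 0.1918 0.1685] 605 tool rel [ 0.0089 -0.0014 -0.0169]
orange [ 104  105   72   36 1447] top [0.5636 0.0877 0.1405] 989 tool rel [-0.0986 -0.0653  0.011 ]
```

View pics/wrist6.png

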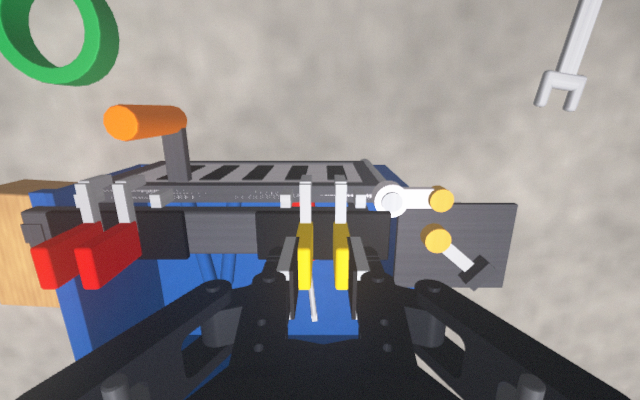

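The yellow tabs are in, with their spacing down to 17 mm, and the gate is still shut. I'll release, lift and move above the orange post.

>>> {"op": "move_arm", "data": {
  "increments": [
    {"tx": 0.0, "ty": 0.0, "tz": 0.0, "turn": 0},
    {"tx": 0.0, "ty": 0.0, "tz": 0.0, "turn": 0},
    {"tx": 0.0, "ty": 0.0, "tz": 0.0, "turn": 0},
    {"tx": 0.0, "ty": 0.0, "tz": 0.0, "turn": 0},
    {"tx": 0.0, "ty": 0.0, "tz": -0.001, "turn": 0},
    {"tx": 0.0, "ty": 0.0, "tz": -0.02, "turn": 0},
    {"tx": 0.0, "ty": 0.0, "tz": -0.045, "turn": 0},
    {"tx": 0.0, "ty": 0.0, "tz": -0.06, "turn": 0},
    {"tx": -0.02, "ty": -0.012, "tz": -0.062, "turn": 0},
    {"tx": -0.045, "ty": -0.028, "tz": -0.062, "turn": 0},
    {"tx": -0.07, "ty": -0.045, "tz": -0.062, "turn": 0},
    {"tx": -0.09, "ty": -0.058, "tz": -0.062, "turn": 0},
    {"tx": -0.0995, "ty": -0.064, "tz": -0.062, "turn": 0},
    {"tx": -0.0995, "ty": -0.064, "tz": -0.062, "turn": 0},
    {"tx": -0.0995, "ty": -0.064, "tz": -0.062, "turn": 0}
  ],
  "gripper": 1
}}

```text
time_s: 8.62
eef_pos: [0.5641, 0.0873, 0.2107]
eef_rot: [0.0, 0.725, 0.688, 0.001]
wrist_force: [0.3, 0.4, 0.6]
opening: 1.001
```

```bash
python3 meas.py 7; python3 - <<'E'
from look import *
look("scene",7)
p=cv2.imread("pics/scene7.png")[140:290,280:460]; cv2.imwrite("pics/scene7c.png",cv2.resize(p,None,fx=4,fy=4))
E
```

```text
t 8.6167 q [-5.500e-02  1.900e-01  1.639e+00  1.000e-03  1.311e+00 -1.573e+00] tcp [0.5641 0.0873 0.2107] yaw 87.01 f [0.3 0.4 0.6] op 1.001
red [274 273  16  49 603] top [0.6253 0.0537 0.1683] 301 tool rel [-0.0304  0.0628  0.0425]
red [302 273  12  49 494] top [0.6261 0.0734 0.1684] 280 tool rel [-0.0107  0.0626  0.0424]
yellow [463 273  16  19  45] top [0.6237 0.1958 0.1585] 14 tool rel [0.1114 0.0537 0.0523]
orange [310 195  23  26 409] top [0.5629 0.0865 0.1405] 399 tool rel [-0.0009 -0.0012  0.0702]
```

View pics/wrist7.png

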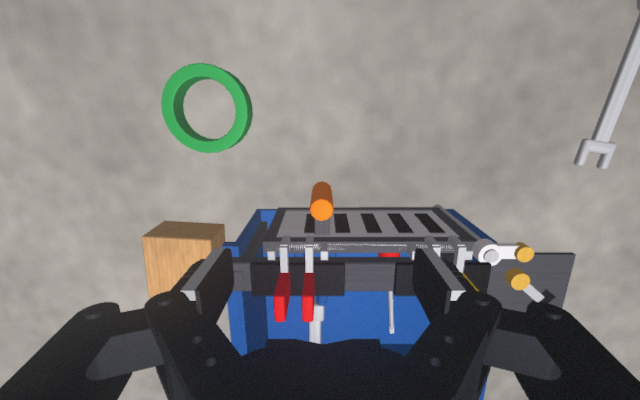

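View pics/scene7c.png

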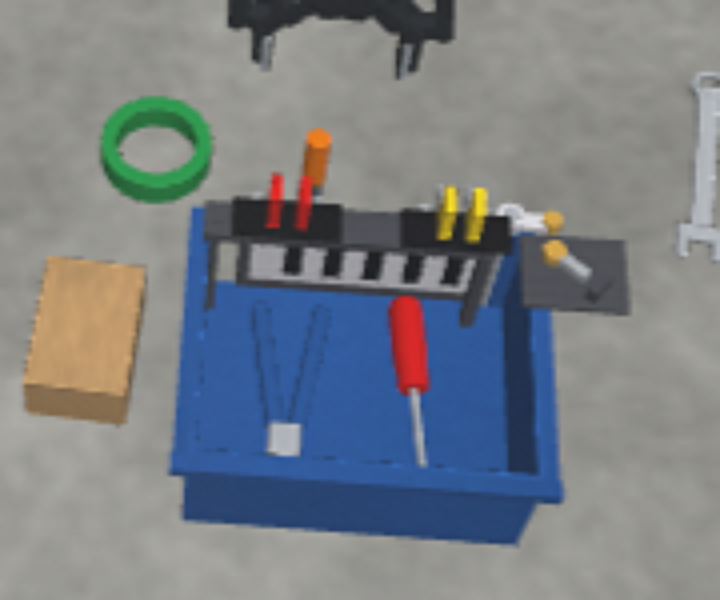

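All four tabs are in and the gate is shut, with the post centred between the fingers. Descend and grip.

>>> {"op": "move_arm", "data": {
  "increments": [
    {"tx": -0.001, "ty": -0.001, "tz": 0.025, "turn": 0},
    {"tx": -0.001, "ty": -0.001, "tz": 0.05, "turn": 0},
    {"tx": -0.001, "ty": -0.001, "tz": 0.075, "turn": 0},
    {"tx": -0.001, "ty": -0.001, "tz": 0.093, "turn": 0},
    {"tx": -0.001, "ty": -0.001, "tz": 0.102, "turn": 0},
    {"tx": -0.001, "ty": -0.001, "tz": 0.102, "turn": 0},
    {"tx": -0.001, "ty": -0.001, "tz": 0.102, "turn": 0}
  ],
  "gripper": 1
}}

```text
time_s: 9.3
eef_pos: [0.5631, 0.0869, 0.1084]
eef_rot: [-0.0, 0.725, 0.689, -0.0]
wrist_force: [-0.4, 0.2, 0.4]
opening: 1.003
```

>>> {"op": "move_arm", "data": {
  "increments": [
    {"tx": 0.0, "ty": 0.0, "tz": 0.0, "turn": 0},
    {"tx": 0.0, "ty": 0.0, "tz": 0.0, "turn": 0},
    {"tx": 0.0, "ty": 0.0, "tz": 0.0, "turn": 0},
    {"tx": 0.0, "ty": 0.0, "tz": 0.0, "turn": 0},
    {"tx": 0.0, "ty": 0.0, "tz": 0.0, "turn": 0},
    {"tx": 0.0, "ty": 0.0, "tz": 0.0, "turn": 0},
    {"tx": 0.0, "ty": 0.0, "tz": 0.0, "turn": 0},
    {"tx": 0.0, "ty": 0.0, "tz": 0.0, "turn": 0},
    {"tx": 0.0, "ty": 0.0, "tz": 0.0, "turn": 0},
    {"tx": 0.0, "ty": 0.0, "tz": 0.0, "turn": 0},
    {"tx": 0.0, "ty": 0.0, "tz": 0.0, "turn": 0},
    {"tx": 0.0, "ty": 0.0, "tz": 0.0, "turn": 0},
    {"tx": 0.0, "ty": 0.0, "tz": 0.0, "turn": 0},
    {"tx": 0.0, "ty": 0.0, "tz": 0.0, "turn": 0}
  ],
  "gripper": 0
}}

```text
time_s: 10.47
eef_pos: [0.563, 0.0863, 0.1089]
eef_rot: [0.0, 0.725, 0.689, 0.0]
wrist_force: [-0.9, -0.5, 5.7]
opening: 0.188
```

```bash
python3 meas.py 8
```

```text
t 10.4667 q [-0.056  0.307  1.719 -0.     1.114 -1.576] tcp [0.563  0.0863 0.1089] yaw 87.07 f [-0.9 -0.5  5.7] op 0.188
orange [ 303  233   40   73 2235] top [0.5624 0.0865 0.1404] 1258 tool rel [ 0.0002 -0.0006 -0.0314]
```

View pics/wrist8.png

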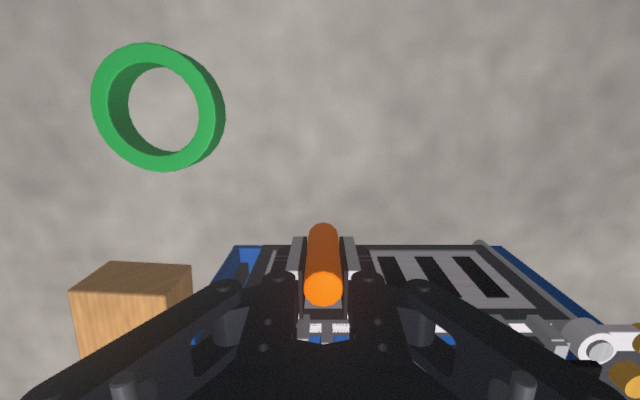

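The post is gripped, with opening 0.188 and the post centred at (323,289). I'll swing along the hinge arc (140/45 mm radius components), turning the tool with the gate. The first 40°:

>>> {"op": "move_arm", "data": {
  "increments": [
    {"tx": 0.0017, "ty": -0.0049, "tz": 0, "turn": 2},
    {"tx": 0.0035, "ty": -0.0097, "tz": 0, "turn": 4},
    {"tx": 0.0076, "ty": -0.0191, "tz": 0, "turn": 8},
    {"tx": 0.0124, "ty": -0.0281, "tz": 0, "turn": 12},
    {"tx": 0.0178, "ty": -0.0368, "tz": 0, "turn": 16},
    {"tx": 0.0238, "ty": -0.0452, "tz": 0, "turn": 20},
    {"tx": 0.0304, "ty": -0.053, "tz": 0, "turn": 24},
    {"tx": 0.0375, "ty": -0.0605, "tz": 0, "turn": 28},
    {"tx": 0.0451, "ty": -0.0673, "tz": 0, "turn": 32},
    {"tx": 0.0532, "ty": -0.0737, "tz": 0, "turn": 36},
    {"tx": 0.0617, "ty": -0.0795, "tz": 0, "turn": 40},
    {"tx": 0.0617, "ty": -0.0795, "tz": 0, "turn": 40}
  ],
  "gripper": 0
}}

```text
time_s: 11.52
eef_pos: [0.4868, 0.1531, 0.1089]
eef_rot: [0.0, 0.917, 0.399, 0.001]
wrist_force: [3.4, -0.7, 1.0]
opening: 0.191
```

```bash
python3 meas.py 9
```

```text
t 11.5167 q [ 7.100e-02  1.860e-01  1.872e+00  1.000e-03  1.082e+00 -7.490e-01] tcp [0.4868 0.1531 0.1089] yaw 46.98 f [ 3.4 -0.7  1. ] op 0.191
orange [ 304  234   39   73 2209] top [0.4863 0.1534 0.1403] 1257 tool rel [-0.0001 -0.0005 -0.0315]
```

View pics/wrist9.png

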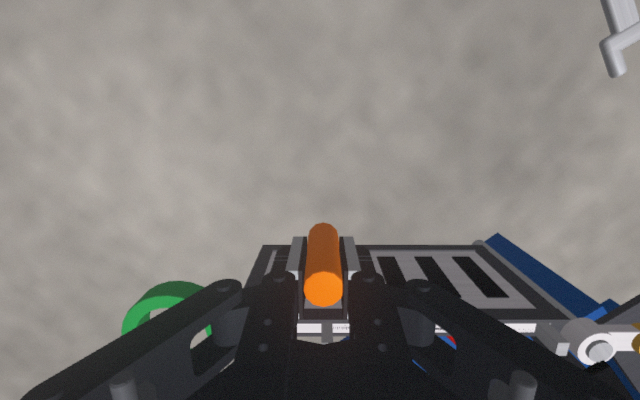

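The gate is following at 40° with low forces and the grip unchanged. Next 39°:

>>> {"op": "move_arm", "data": {
  "increments": [
    {"tx": 0.0017, "ty": -0.0049, "tz": 0, "turn": 2},
    {"tx": 0.0035, "ty": -0.0097, "tz": 0, "turn": 4},
    {"tx": 0.0076, "ty": -0.0191, "tz": 0, "turn": 8},
    {"tx": 0.0124, "ty": -0.0281, "tz": 0, "turn": 12},
    {"tx": 0.0178, "ty": -0.0368, "tz": 0, "turn": 16},
    {"tx": 0.0238, "ty": -0.0452, "tz": 0, "turn": 20},
    {"tx": 0.0304, "ty": -0.053, "tz": 0, "turn": 24},
    {"tx": 0.0375, "ty": -0.0605, "tz": 0, "turn": 28},
    {"tx": 0.0451, "ty": -0.0673, "tz": 0, "turn": 32},
    {"tx": 0.0532, "ty": -0.0737, "tz": 0, "turn": 36},
    {"tx": 0.0595, "ty": -0.078, "tz": 0, "turn": 39},
    {"tx": 0.0595, "ty": -0.078, "tz": 0, "turn": 39},
    {"tx": 0.0595, "ty": -0.078, "tz": 0, "turn": 39},
    {"tx": 0.0595, "ty": -0.078, "tz": 0, "turn": 39},
    {"tx": 0.0595, "ty": -0.078, "tz": 0, "turn": 39},
    {"tx": 0.0595, "ty": -0.078, "tz": 0, "turn": 39}
  ],
  "gripper": 0
}}

```text
time_s: 12.9
eef_pos: [0.4709, 0.2478, 0.1089]
eef_rot: [0.0, 0.997, 0.072, 0.001]
wrist_force: [1.9, -2.5, 6.3]
opening: 0.189
```

```bash
python3 meas.py 10; python3 - <<'E'
from look import *
look("side",10)
o,p,d,c,P=look("scene",10)
m=masks(p)
for k_ in ['red','yellow']:
    mm=(m[k_]&(P[...,2]>0.14)&(P[...,2]<0.19)&(P[...,0]>.55)&(P[...,0]<.7)&(P[...,1]>0)&(P[...,1]<.3)).astype(np.uint8)
    k,l,s,ce=cv2.connectedComponentsWithStats(mm)
    for i in range(1,k): print(k_,s[i],P[l==i].mean(0).round(4))
t=o['eef_pos']; h=np.array([.6153,.2241]); r=t[:2]-h; r0=np.array([.563,.0866])-h
print('gate angle',np.arctan2(r0[1],r0[0])-np.arctan2(r[1],r[0])+0, np.hypot(*r),np.hypot(*r0))
for n,(x,y,w,h) in dict(scene=(260,110,200,180),side=(220,90,190,160)).items():
    p=cv2.imread(f"pics/{n}10.png")[y:y+h,x:x+w]; cv2.imwrite(f"pics/{n}10c.png",cv2.resize(p,None,fx=3,fy=3))
E
```

```text
t 12.9 q [ 2.620e-01  2.320e-01  1.816e+00 -1.000e-03  1.093e+00  1.180e-01] tcp [0.4709 0.2478 0.1089] yaw 8.29 f [ 1.9 -2.5  6.3] op 0.189
orange [ 303  233   40   74 2285] top [0.4703 0.2481 0.1404] 1255 tool rel [-0.0005 -0.0003 -0.0314]
red [347 184   3  12  27] [0.6316 0.0525 0.1605]
red [354 184   4  13  33] [0.6328 0.0729 0.1611]
yellow [390 187   4  12  41] [0.6371 0.1723 0.1602]
yellow [397 187   5  12  47] [0.6374 0.1926 0.1613]
gate angle -4.913037633674346 0.1463251080020183 0.14711063863636784
```

View pics/wrist10.png

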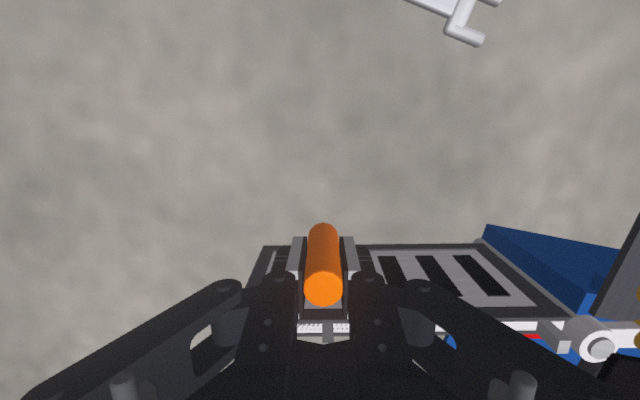

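View pics/scene10c.png

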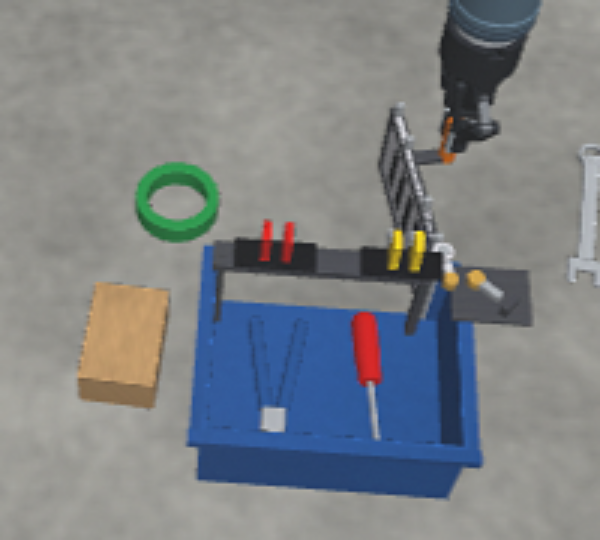

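View pics/side10c.png

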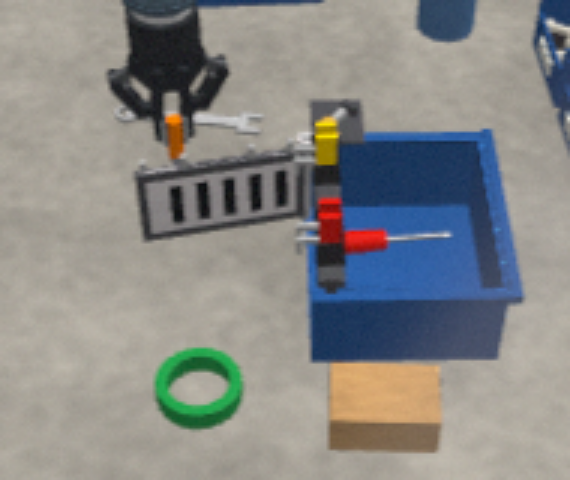

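The gate is at about 1.37 rad and held, all the tabs are in, and the bystanders haven't moved. I'll do one short hold to settle, then hand in.

>>> {"op": "move_arm", "data": {
  "increments": [
    {"tx": 0, "ty": 0, "tz": 0, "turn": 0},
    {"tx": 0, "ty": 0, "tz": 0, "turn": 0},
    {"tx": 0, "ty": 0, "tz": 0, "turn": 0},
    {"tx": 0, "ty": 0, "tz": 0, "turn": 0},
    {"tx": 0, "ty": 0, "tz": 0, "turn": 0},
    {"tx": 0, "ty": 0, "tz": 0, "turn": 0}
  ],
  "gripper": 0
}}

```text
time_s: 13.55
eef_pos: [0.4709, 0.2478, 0.1089]
eef_rot: [0.0, 0.997, 0.072, 0.001]
wrist_force: [3.0, -1.8, 5.3]
opening: 0.189
```

```bash
python3 - <<'E'
from bench import get_obs, workorder
o=get_obs(); print(o['time_s'],o['eef_pos'],o['opening'],o['dq'].round(4)); print(workorder.hand_in())
E
```

```text
13.55 [0.47089504 0.24780953 0.10891845] 0.1892665780266042 [ 0.0022 -0.0008 -0.0013  0.0002 -0.0015  0.001 ]
the job is handed in; nothing more can be done
None
```

I squeezed in the red catch's tabs, then the yellow's, gripped the orange post and swung the gate out along its hinge arc. The job was handed in at 13.55 s with the post still held; the hand-in gives no verdict.

- **Gate:** it stands at about 1.37 rad, worked out from the post's position around the hinge point I located. That is above the 1.22 rad needed and short of the 1.45 rad stop.
- **Grip:** opening was 0.189 on the post, with the post centred between the pads and the arm at rest. I read contact from the opening and the wrist force, not from a direct measurement of the finger force.
- **Catches:** right after each squeeze the wrist camera put the tabs 17 to 18 mm apart, about 12 mm in on each side. The last look, from the coarser scene camera, gave about 20 mm, so still well past 7 mm.
- **Bystanders:** the tape, carton, pliers, screwdriver and wrench looked unmoved by eye in the last pictures. I did not measure them, and the oil bottle was outside the views I checked.

Two small things went differently than planned. One early move call was refused on its format, with no motion. During the squeezes the wrist read 11 to 13 N upward and the tool lifted 3 to 4 mm, well under the limits.

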